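Tare the counter scale through its recessed key well

ROBOT

A 7-joint arm with a two-finger parallel gripper is mounted at the origin on the work surface. World frame = base frame: x ahead of the robot, y to its left, z up, the work surface at z = 0. Lengths are in m, angles in rad, forces in N, time in s.
With the tool pointing down it reaches from about 0.425 to 1.025 m from the base axis. Payload 9.4 kg.
Tool frame: the origin (TCP) lies midway between the tips of the shut fingers; the grasp point (between the pads) lies 19 mm behind it; z points along the fingers, y is the line along which they close (so a half turn about z gives the same grasp; the last joint's range is limited). The gripper opens to 93 mm and grips with 3 to 60 N. Pads are 15 mm wide; open, the fingers measure 128 mm over their backs; the gripper's body (75 mm by 188 mm) begins 65 mm behind the grasp point.
Start: joints at [-1.29, 0.599, -0.003, 1.599, 0.002, 0.943, -0.08], TCP at [0.254, 0.679, 0.192] pointing down, gripper open.
Joint ranges: [-2.57, 2.57], [-0.35, 1.97], [-1.29, 1.29], [0.11, 2.56], [-1.05, 4.19], [0.11, 1.86], [-2.63, 2.63]. Speed limits (rad/s): [2.22, 2.22, 3.01, 3.01, 3.14, 3.14, 3.14].

INTERFACE

Orientations are given as a rotation vector (axis times angle).
In Python, from station import bot, get_image, finish_job gives the robot as it stands.
- The arm moves only by the tool send_rows, never from a script. Its arguments are lists of equal length, an entry for each row: "translation": the shift along the world's x, y, z normalised to -1 to 1, where 1 is 250 mm, a list of three; "turn": the turn, a rotation vector about the world's x, y, z normalised to -1 to 1, where 1 is 45 degrees, a list of three; "claw": the gripper command: -1 is fully open, 1 is shut, values between are in proportion. A call has exactly 5 rows; each row is the pose to reach, as a shift and turn from the pose commanded when the call began; what a row does not reach only later rows make up. A row lasts 1/8 s, in which the tool goes at most 62.5 mm and 10.7 degrees, less where a joint would pass 70% of its speed; a pose out of reach is approached as far as the arm can. A call with a number of a shift or a turn outside -1 to 1 is refused whole. A call with a gripper value outside its range is refused whole. The fingers move at their own pace and stop on an object; "squeeze" is the grip in N (left out, the last holds). Time passes only in rows, so rows that repeat a pose let the fingers close, or fill a call up. It gives the time, the measured TCP pose, the force, the opening and the grip force at its end, in the units of the state.
- bot.get_obs(): the state, without advancing time (a new reading comes with each control period).
- get_image(name): name is "scene" or "top"; returns a dict with "img" (384x512x3 uint8, blue, green, red), "depth" (384x512 float32, m along the optical axis (not along the pixel's ray), 0 where there is no reading), "fx", "fy", "cx", "cy" (pixels), "R" (3x3) and "t" (3): a world point X has camera coordinates R X + t. Camera axes: x right, y down, z forward; pixel columns grow to the right and rows downward; lengths in m; the calibration is good to about 2 mm. A picture is of the moment at which its call begins.
- finish_job(): hands the job in; it is judged then, once.
The state is a dict: "t": time; "joint_pos": joint angles; "dq": joint speeds; "tau": joint torques, N m; "eef_pos": TCP position; "ee_rot": TCP orientation; "ft_force": force on the tool from outside, world axes, zero at the start; "torque": the same for the moment, N m; "opening": finger opening in m; "finger_force": force on a finger pad.
Only numpy, scipy, OpenCV 4.12 (cv2) and the standard library are available. Lean on these libraries where they do the work, as an engineer would, in place of code of your own. Each camera call takes 0.05 s, during which the arm holds its last target. There are 200 camera calls.

TASK

Tare the counter scale with its empty tray on it: push the little sliding cover fully open with a fingertip, press the sunken key in the round well all the way down and keep it down for a good second, then let it up and push the cover fully shut again. Do not press the key in the square well. Lift nothing, and leave the tray and everything else on the counter where it stands.

Things in the scene. Friction and masses are not known exactly. Their poses are not given: they have to be found in the camera images.
- scale: white counter scale fixed to the counter. Origin: on the counter under the centre of its key deck; x points from the deck (robot's side) back to the pan, y along the deck to the left, z up. Deck: flat slab 140 (x) by 400 (y) mm, top 55 mm above the counter. Display ledge at x 34 to 68 mm, 12 mm above the deck. Steel pan at x 80 to 265 mm, 70 mm above the counter
- round_well (a point): centre of the mouth of the round well (50 mm diameter, 32 mm deep), level with the deck's top, at x -15, y -110 mm of the scale, axes as the scale's. Two cover rails, 5 mm wide and 7 mm high, run along y on the deck 36.5 mm before and behind this point, from 45 mm to its -y side to 110 mm to its +y side
- cover (a joint): sliding cover of the round well, m: 0 = shut, centred over the well (starts 0 to 15 mm ajar), 0.065 = fully open, slid to the scale's +y, clear of the well. About 1.5 N of friction; stays where left; a stop at each end; cannot be lifted off. Grey plate 66 (x) by 60 (y) mm, its top 5 mm above the deck, with an upright tab in its middle to push on
- cover_tab (a point): middle of the top edge of the cover's upright tab; the tab is 40 mm long in the scale's x, 6 mm thick in its y and reaches from the plate's top to this point, 18 mm above it (23 mm above the deck, 78 mm above the counter); moves with the cover
- tare_key (a joint): round key sunk in the round well, m pressed: 0 = up, 0.005 = fully down; sprung, 1.5 N to start and 5 N fully down; comes up by itself
- tare_key_top (a point): centre of the flat top of the round key (38 mm diameter), on the axis of the round well, 18 mm below the deck's top when up; moves down as it is pressed
- off_key (a joint): square key sunk in the square well (switches the scale off), m pressed: 0 = up, 0.005 = fully down; leave alone
- off_key_top (a point): centre of the top of the square key (34 by 34 mm), 18 mm below the deck's top, in the square well (46 by 46 mm, 32 mm deep) at x -15, y +95 mm of the scale
- tray: loose empty steel tray, 130 by 220 by 30 mm, lying on the scale's pan; origin at the centre of its underside
- spool_small: loose ribbon spool, 36 mm diameter, 26 mm high, standing on the scale's deck beyond the square well; origin at the centre of its underside
- spool_wide: loose ribbon spool, 68 mm diameter, 40 mm high, on the counter at the scale's +y end; origin at the centre of its underside
- spool_tall: loose ribbon spool, 52 mm diameter, 60 mm high, on the counter at the scale's -y end; origin at the centre of its underside
- pencil_cup: loose empty pencil cup, 76 mm diameter, 95 mm high; origin at the centre of its underside
- stapler: loose stapler, 150 by 36 by 48 mm, lying along its x; origin at the centre of its underside
- tape_dispenser: loose heavy tape dispenser, 160 by 60 by 92 mm; origin at the centre of its underside
Not all that is in view belongs to the job. Of the things shaped like the pencil_cup, the blue one is meant. Leave any black or red look-alike of the spool_tall alone.

How it is judged:
On the way, in this order (a step that is already met when the one before it is completed fails the run):
1. the cover is slid open, clear of the round well (value of joint cover above 0.054 m and value of joint tare_key below 0.001 m), for 0.1 s.
2. the round key is held down, with a finger, for a good second (value of joint tare_key above 0.004 m and value of joint cover above 0.05 m and contact force between the fingers and tare_key above 1 N), for 0.8 s.
3. the key is up and the cover is shut (value of joint tare_key below 0.001 m and value of joint cover below 0.005 m), for 0.1 s.
At the end, for the whole second after the job is handed in: the cover is within 5 mm of fully shut, both keys are up (within 1 mm), and the tray and every other loose thing stand at rest within 25 mm of where they started (all of step 3 and value of joint off_key below 0.001 m and distance of each of tray, spool_small, spool_wide, spool_tall, pencil_cup, stapler, tape_dispenser from where it was at the start of the episode below 0.025 m and linear speed of each of tray, spool_small, spool_wide, spool_tall, pencil_cup, stapler, tape_dispenser below 0.02 m/s); the robot touches nothing.
It fails at once if the key in the square well is pressed (value of joint off_key above 0.002 m).
It fails at once if the tray is shoved away, lifted or tipped (distance of tray from where it was at the start of the episode above 0.025 m or angle between tray's own z axis and vertical above 0.35 rad or height (world z) of tray above 0.082 m).
It fails at once if a ribbon spool is shoved away, lifted or tipped (distance of any of spool_small, spool_wide, spool_tall from where it was at the start of the episode above 0.025 m or angle between any of spool_small, spool_wide, spool_tall's own z axis and vertical above 0.35 rad or height (world z) of spool_small above 0.067 m or height (world z) of any of spool_wide, spool_tall above 0.012 m).
It fails at once if the pencil cup, stapler or tape dispenser is shoved away, lifted or tipped (distance of any of pencil_cup, stapler, tape_dispenser from where it was at the start of the episode above 0.025 m or angle between any of pencil_cup, stapler, tape_dispenser's own z axis and vertical above 0.35 rad or height (world z) of any of pencil_cup, stapler, tape_dispenser above 0.012 m).
It also fails if it takes over 46 s, if anything falls off the work surface, if the arm or the gripper's body presses on something with over 40 N, if the wrist force passes 120 N, or if a joint passes its speed limit or range.

## Working session

There is one attempt and no reset: what is moved stays moved. The work goes in short steps, Python scripts to look and compute and a tool call to move; the robot and the scene stay as the last step left them, time stands still between calls to the robot, and variables do not carry over. Pictures are saved under pics/ and viewed, at most 10 in all, crops included, and the job is handed in when it is done.

Besides the shell and the picture viewer there is one more tool, called after "Call:" as name(argument=value, ...) on one line, values as JSON. send_rows: Moves the arm, as the interface text tells. Scaled input: -1 to 1 covers 250 mm each way for a shift and 45 degrees each way for a turn. Its arguments: {"type":"object","properties":{"translation":{"type":"array","items":{"type":"array","items":{"type":"number","minimum":-1,"maximum":1}}},"turn":{"type":"array","items":{"type":"array","items":{"type":"number","minimum":-1,"maximum":1}}},"claw":{"type":"array","items":{"type":"number"}},"squeeze":{"type":"number"}},"required":["translation","turn","claw"]}

```bash
ls; mkdir -p pics
cat > h.py <<'E'
import numpy as np, cv2
from station import bot, get_image, finish_job
def pts(d):
    v,u=np.mgrid[0:384,0:512]; z=d["depth"]
    c=np.stack([(u-d["cx"])/d["fx"]*z,(v-d["cy"])/d["fy"]*z,z],-1)
    return (c-np.array(d["t"]).ravel())@np.array(d["R"])   # R^T(c-t)
def save(d,n): cv2.imwrite("pics/"+n+".png",d["img"])
def ray(d,u,v,h):
    R=np.array(d["R"]);t=np.array(d["t"]).ravel();o=-R.T@t
    r=R.T@np.array([(u-d["cx"])/d["fx"],(v-d["cy"])/d["fy"],1]);return o+r*(h-o[2])/r[2]
E
python3 - <<'E'
from h import *
a=get_image("scene");b=get_image("top")
cv2.imwrite("pics/s.png",a["img"]);cv2.imwrite("pics/t.png",b["img"])
import pickle;pickle.dump((a,b),open("im.pkl","wb"))
o=bot.get_obs();print(o["t"],o["eef_pos"],o["ee_rot"],o["opening"])
E
```

```text
pics
0.1 [0.25376306 0.67864701 0.19087654] [-5.58926760e-01 -3.09138900e+00  2.06502789e-03] 0.09270572691803707
```

View pics/s.png

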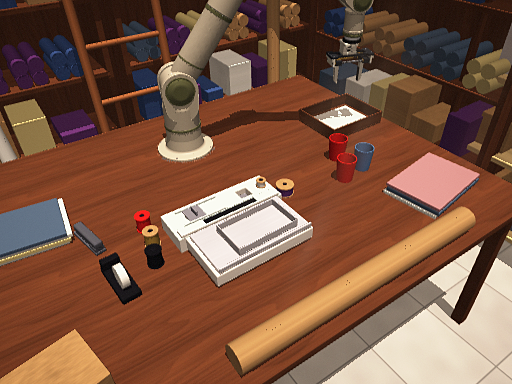

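View pics/t.png

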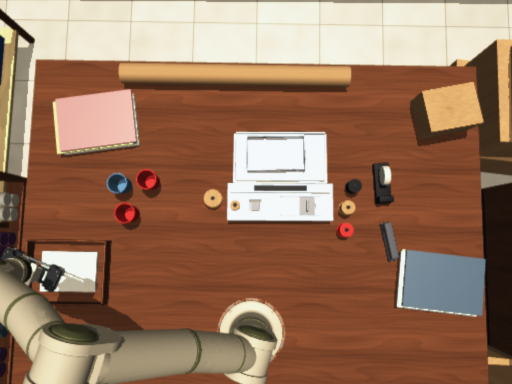

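The scene view shows the scale with its deck facing the robot. In the top view the deck runs from about (228,183) to (333,221), the cover is at about (308,205) and the square well at (255,205).

Run:
```python
from h import *
import pickle
a,b=pickle.load(open("im.pkl","rb"))
for n,d in (("top",b),("scene",a)):
    P=pts(d);z=P[...,2]
    m=((abs(z-.055)<.004)&(abs(P[...,1])<.4)&(P[...,0]<.9)&(P[...,0]>.3)&(d["img"].min(2)>120)).astype(np.uint8)
    c=max(cv2.findContours(m,0,1)[0],key=cv2.contourArea)
    print(n,cv2.boundingRect(c),cv2.contourArea(c))
    q=P[(cv2.drawContours(np.zeros_like(m),[c],-1,1,-1)>0)&(m>0)]
    r=cv2.minAreaRect(q[:,:2].astype(np.float32)*1000);print(r,np.median(q[:,2]))
    # tall bits around deck
d=b;P=pts(d);print(np.round(P[200:210:2,296:322:2,2]*1000))
top=cv2.resize(b["img"][170:230,215:365],None,fx=5.3,fy=5.3,interpolation=cv2.INTER_CUBIC)
sc=cv2.resize(a["img"][165:255,125:305],None,fx=4.4,fy=4.4,interpolation=cv2.INTER_CUBIC)
cv2.imwrite("pics/tc.png",top);cv2.imwrite("pics/sc.png",sc)
```

```text
top (227, 183, 106, 37) 2347.0
((498.742431640625, -104.14610290527344), (137.77188110351562, 400.69891357421875), 1.0623594522476196) 0.055312136902164064
scene (198, 175, 76, 39) 986.0
((473.2032775878906, -44.79963684082031), (95.94767761230469, 282.9267578125), 0.9749748110771179) 0.05568958307411115
[[56. 56. 59. 68. 57. 71. 53. 56. 61. 65. 60. 57. 58.]
 [53. 56. 66. 59. 56. 68. 60. 58. 60. 62. 55. 61. 60.]
 [63. 59. 59. 60. 56. 73. 52. 64. 67. 56. 59. 57. 49.]
 [50. 46. 66. 59. 58. 68. 63. 58. 60. 57. 59. 55. 50.]
 [60. 55. 59. 64. 68. 67. 59. 60. 57. 55. 58. 55. 59.]]
```

View pics/tc.png

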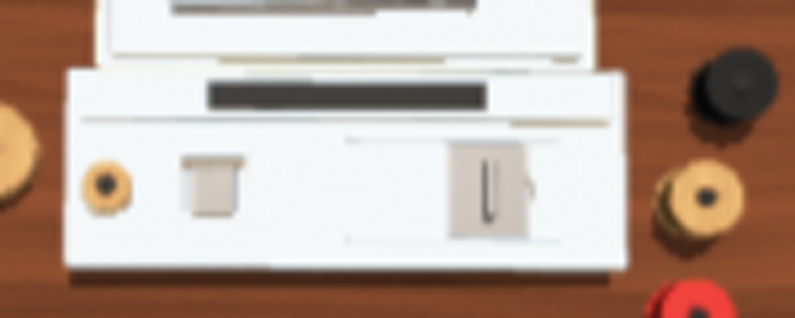

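View pics/sc.png

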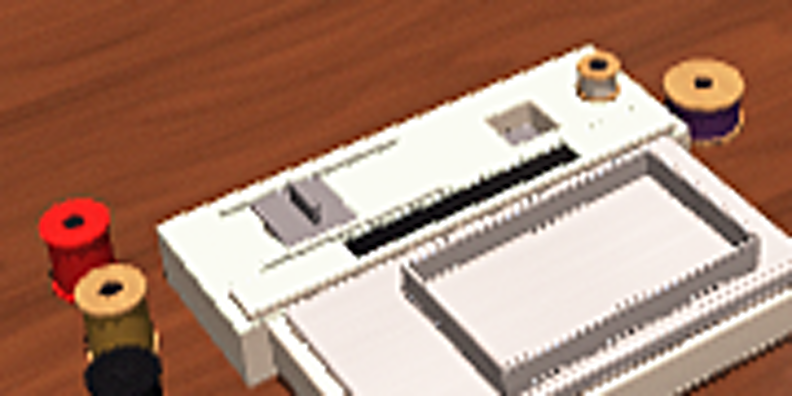

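The crops show the rails at crop x 347 to 560, the plate at 447 to 528 and its tab at about 489. The cover is slightly ajar, with a sliver of well showing at 530. The tan spool_tall is by the -y end, and its red and black look-alikes are beside it.

Run:
```python
from h import *
import pickle
a,b=pickle.load(open("im.pkl","rb"))
g=b["img"].min(2).astype(float)
def cross(p,lev=130):
    i=np.where(np.diff((p>lev).astype(int))!=0)[0];return i+(lev-p[i])/(p[i+1]-p[i])
# front edge
F=np.array([ray(b,u,214+cross(g[214:228,u])[0],.055)[:2] for u in range(234,328,2)])
k,c=np.polyfit(F[:,1],F[:,0],1);yaw=-np.arctan(k);print("yaw",np.degrees(yaw),"resid",np.std(F[:,0]-k*F[:,1]-c))
L=np.array([ray(b,215+cross(g[v,215:245])[-1],v,.055)[:2] for v in range(208,218)])
R=np.array([ray(b,322+cross(g[v,322:345])[0],v,.055)[:2] for v in range(188,218)])
ex=np.array([np.cos(yaw),np.sin(yaw)]);ey=np.array([-ex[1],ex[0]])
print("L",np.median(L@ey),"R",np.median(R@ey),"front",np.median(F@ex))
yc=(np.median(L@ey)+np.median(R@ey))/2; xc=np.median(F@ex)+.07
o=xc*ex+yc*ey;print("width",np.median(L@ey)-np.median(R@ey),"origin",o)
def loc(p): return np.array([(p[:2]-o)@ex,(p[:2]-o)@ey])*1000
W=o-.015*ex-.110*ey;print("well",W,"off",o-.015*ex+.095*ey)
u=lambda X:(215+(X+.5)/5.3-.5);v=lambda Y:(170+(Y+.5)/5.3-.5)
for n,X,Y,h in(("plateL",447,190,.06),("plateR",528,190,.06),("pf",489,238,.06),("pb",489,143,.06),("railL",347,190,.062),("railR",560,190,.062),("railb",450,140,.062),("railf",450,241,.062),("sq",208,190,.055),("tabL",483,190,.078),("tabR",495,190,.078),("spool",106,187,.081),("tall",706,197,.06),("red",697,300,.06)):
    print(n,np.round(loc(ray(b,u(X),v(Y),h)),1))
# scene tab top edge: crop px (289,183)-(320,222)
for X,Y in((289,183),(317,208)):
    print("scene tab",np.round(loc(ray(a,125+(X+.5)/4.4-.5,165+(Y+.5)/4.4-.5,.078)),1))
```

```text
yaw 0.6496093512578095 resid 0.00018968434560786575
L 0.09212140804178444 R -0.3119930304301016 front 0.4241012530349016
width 0.40411443847188605 origin [ 0.4953159  -0.10432683]
well [ 0.481564   -0.21448983] off [ 0.4792398 -0.009503 ]
plateL [-13.5 -72.6]
plateR [ -13.2 -130.5]
pf [ -47.6 -102.4]
pb [  20.4 -102.9]
railL [-14.   -1.1]
railR [ -13.3 -153.1]
railb [ 22.2 -74.8]
railf [-50.  -74.4]
sq [-14.   98.1]
tabL [-14.6 -96.2]
tabR [ -14.6 -104.7]
spool [-13.9 169.9]
tall [ -17.6 -257.6]
red [ -91.  -249.9]
scene tab [ -27.5 -103.7]
scene tab [  10.5 -100.4]
```

Call:
send_rows(translation=[[0.16, -0.16, 0], [0.32, -0.32, 0], [0.48, -0.48, 0], [0.64, -0.64, 0], [0.8, -0.8, 0]], turn=[[0, 0, 0.094], [0, 0, 0.188], [0, 0, 0.282], [0, 0, 0.376], [0, 0, 0.469]], claw=[1, 1, 1, 1, 1])

```text
t: 0.72
eef_pos: [0.455, 0.4775, 0.1913]
ee_rot: [0.021, -3.141, 0.001]
ft_force: [0.2, -0.1, -0.9]
opening: 0.0473
finger_force: 0.0
```

Call:
send_rows(translation=[[0.02, -0.2, 0], [0.04, -0.4, 0], [0.06, -0.6, 0], [0.08, -0.8, 0], [0.1, -1, 0]], turn=[[0, 0, 0], [0, 0, 0], [0, 0, 0], [0, 0, 0], [0, 0, 0]], claw=[1, 1, 1, 1, 1])

```text
t: 1.35
eef_pos: [0.4788, 0.2273, 0.1914]
ee_rot: [0.017, -3.141, 0.0]
ft_force: [0.4, -0.6, 0.8]
opening: 0.0009
finger_force: 0.0
```

Call:
send_rows(translation=[[0, -0.2, 0], [0, -0.4, 0], [0, -0.6, 0], [0, -0.8, 0], [0, -1, 0]], turn=[[0, 0, 0], [0, 0, 0], [0, 0, 0], [0, 0, 0], [0, 0, 0]], claw=[1, 1, 1, 1, 1])

```text
t: 1.98
eef_pos: [0.4786, -0.0225, 0.1916]
ee_rot: [-0.017, 3.142, -0.0]
ft_force: [0.8, -0.2, -0.9]
opening: 0.0009
finger_force: 0.0
```

Call:
send_rows(translation=[[0, -0.2, 0], [0, -0.4, 0], [0, -0.6, 0], [0, -0.8, 0], [0, -0.88, 0]], turn=[[0, 0, 0], [0, 0, 0], [0, 0, 0], [0, 0, 0], [0, 0, 0]], claw=[1, 1, 1, 1, 1])

```text
t: 2.6
eef_pos: [0.4782, -0.2439, 0.1914]
ee_rot: [0.011, -3.141, 0.001]
ft_force: [0.3, 0.7, -0.5]
opening: 0.0004
finger_force: 0.0
```

Call:
send_rows(translation=[[0.014, 0.0, -0.12], [0.014, 0.0, -0.25], [0.014, 0.0, -0.38], [0.014, 0.0, -0.46], [0.014, 0.0, -0.49]], turn=[[0, 0, 0], [0, 0, 0], [0, 0, 0], [0, 0, 0], [0, 0, 0]], claw=[1, 1, 1, 1, 1])

```text
t: 3.22
eef_pos: [0.482, -0.2398, 0.0679]
ee_rot: [0.018, -3.14, -0.002]
ft_force: [-0.3, -0.2, 0.4]
opening: 0.0007
finger_force: 0.0
```

Run:
```python
from h import *
a=get_image("scene")
cv2.imwrite("pics/s2.png",cv2.resize(a["img"][120:255,125:305],None,fx=4.4,fy=4.4,interpolation=cv2.INTER_CUBIC))
print(bot.get_obs()["eef_pos"])
```

```text
[ 0.48203703 -0.23996502  0.06779715]
```

View pics/s2.png

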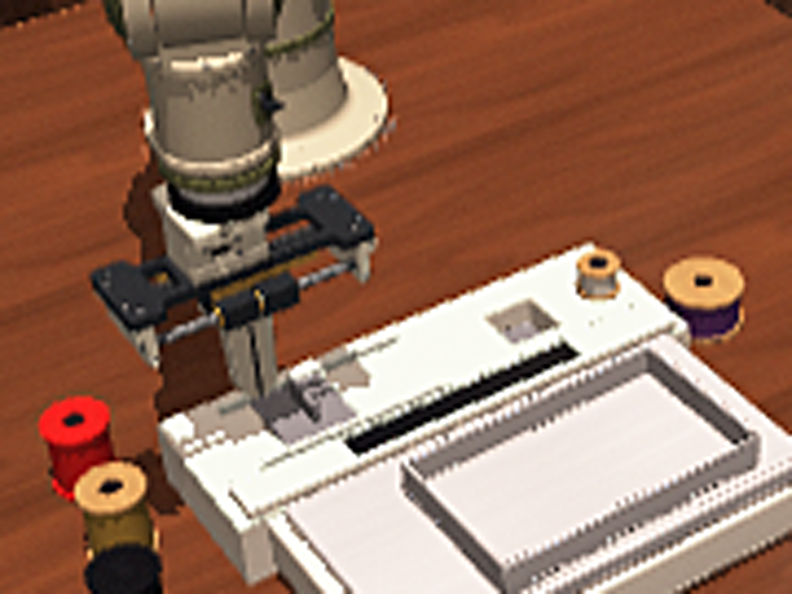

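The shut fingertips stand just to the -y side of the tab (crop about (265,390)), clear of the spools. I'll push now.

Call:
send_rows(translation=[[0.001, 0.06, 0], [0.0, 0.12, 0], [0.0, 0.18, 0], [-0.001, 0.23, 0], [-0.002, 0.26, 0]], turn=[[0, 0, 0], [0, 0, 0], [0, 0, 0], [0, 0, 0], [0, 0, 0]], claw=[1, 1, 1, 1, 1])

```text
t: 3.9
eef_pos: [0.482, -0.1748, 0.0693]
ee_rot: [-0.018, 3.141, 0.0]
ft_force: [0.5, -0.2, 0.1]
opening: 0.0003
finger_force: 0.0
```

Call:
send_rows(translation=[[0, 0.004, 0], [0, 0.008, 0], [0.0, 0.012, 0], [0, 0.016, 0], [0, 0.016, 0]], turn=[[0, 0, 0], [0, 0, 0], [0, 0, 0], [0, 0, 0], [0, 0, 0]], claw=[1, 1, 1, 1, 1])

```text
t: 4.53
eef_pos: [0.4819, -0.172, 0.0691]
ee_rot: [0.016, -3.142, -0.0]
ft_force: [-0.3, 0.0, -0.8]
opening: 0.0002
finger_force: 0.0
```

Run:
```python
from h import *
a=get_image("scene")
cv2.imwrite("pics/s3.png",cv2.resize(a["img"][165:255,140:260],None,fx=6,fy=6,interpolation=cv2.INTER_CUBIC))
```

```text
(no output)
```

View pics/s3.png

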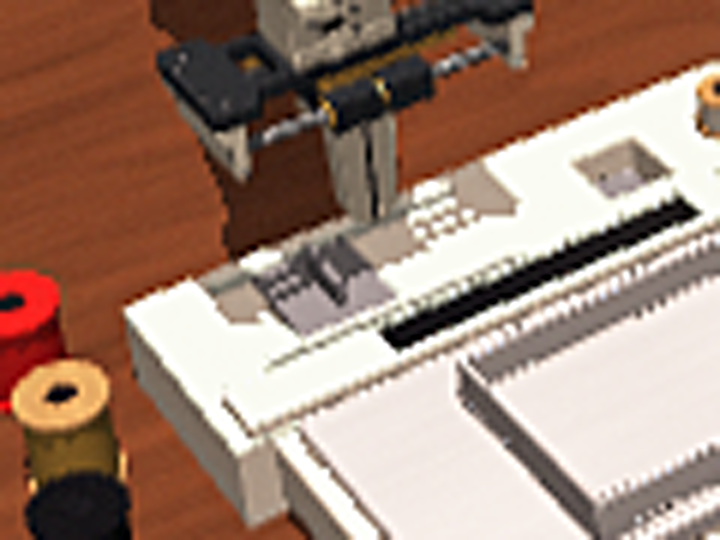

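The tab hasn't moved (crop about (325,275)). The fingertip, at about (372,220), appears to have passed it on the robot's side. I'll check the projections.

Run:
```python
from h import *
a=get_image("scene");b=get_image("top")
def proj(d,X):
    c=np.array(d["R"])@np.array(X)+np.array(d["t"]).ravel();return np.round([d["fx"]*c[0]/c[2]+d["cx"],d["fy"]*c[1]/c[2]+d["cy"]],1)
e=bot.get_obs()["eef_pos"];print(e)
for n,d in(("s",a),("t",b)):
    print(n,"tip",proj(d,e),"well",proj(d,[.4816,-.2145,.055]),"tab",proj(d,[.4816,-.206,.078]),"off",proj(d,[.4792,-.0095,.055]),"corner FR",proj(d,[.4276,-.3051,.055]),"corner FL",proj(d,[.4231,.0949,.055]))
P=pts(a);print(np.round(P[194:206:2,196:210:2]*1000).tolist())
P=pts(b);m=(P[...,2]>.1)&(abs(P[...,1]+.17)<.12)&(abs(P[...,0]-.48)<.15);q=P[m];print(len(q),q.min(0),q.max(0),np.median(q,0))
q2=q[q[:,2]>.15];print(np.round(q2.min(0),3),np.round(q2.max(0),3))
```

```text
[ 0.4819124  -0.17201653  0.06913624]
s tip [202.  206.3] well [191.1 214.2] tab [192.7 207.9] off [242.5 192.1] corner FR [159.3 215.7] corner FL [257.8 174.7]
t tip [297.8 205.5] well [308.6 206. ] tab [307.1 205.5] off [254.7 205.7] corner FR [332.5 220.6] corner FL [226.8 220.1]
[[[483.0, -189.0, 130.0], [491.0, -185.0, 133.0], [494.0, -179.0, 133.0], [488.0, -170.0, 124.0], [490.0, -163.0, 123.0], [350.0, -91.0, -0.0], [355.0, -85.0, 1.0]], [[479.0, -188.0, 118.0], [487.0, -184.0, 122.0], [494.0, -180.0, 125.0], [493.0, -173.0, 121.0], [492.0, -165.0, 117.0], [361.0, -97.0, 0.0], [427.0, -120.0, 54.0]], [[477.0, -188.0, 109.0], [493.0, -188.0, 120.0], [489.0, -179.0, 113.0], [488.0, -171.0, 109.0], [488.0, -164.0, 105.0], [436.0, -133.0, 56.0], [449.0, -131.0, 64.0]], [[359.0, -138.0, -1.0], [490.0, -187.0, 109.0], [490.0, -180.0, 105.0], [489.0, -173.0, 101.0], [491.0, -166.0, 99.0], [449.0, -139.0, 59.0], [448.0, -132.0, 55.0]], [[436.0, -172.0, 57.0], [446.0, -169.0, 62.0], [450.0, -163.0, 62.0], [449.0, -155.0, 58.0], [450.0, -149.0, 55.0], [455.0, -143.0, 56.0], [461.0, -138.0, 58.0]], [[447.0, -178.0, 58.0], [447.0, -170.0, 55.0], [459.0, -168.0, 62.0], [456.0, -160.0, 56.0], [459.0, -154.0, 55.0], [464.0, -149.0, 56.0], [467.0, -142.0, 55.0]]]
3893 [ 0.33009921 -0.26628423  0.10037384] [ 0.61972912 -0.05001423  0.89786702] [ 0.39403888 -0.13095247  0.73333246]
[ 0.33  -0.266  0.186] [ 0.535 -0.05   0.898]
```

Run:
```python
from h import *
for i in range(1):
    a=get_image("scene");P=pts(a)
    m=(abs(P[...,0]-.485)<.022)&(abs(P[...,1]+.172)<.03)&(P[...,2]>.085)&(P[...,2]<.15)
    v,u=np.where(m);q=P[m];print(len(q),"lowest z per col")
    for c in range(u.min(),u.max()+1):
        s=u==c; j=np.argmax(v[s]); print(c,v[s].max(),np.round(q[s][j]*1000))
    s=(q[:,2]<.135);print(np.percentile(q[s],[2,50,98],axis=0).round(3))
print(bot.get_obs()["ft_force"],bot.get_obs()["joint_pos"])
```

```text
126 lowest z per col
194 189 [ 476. -190.  147.]
195 194 [ 474. -188.  124.]
196 198 [ 475. -187.  107.]
197 199 [ 483. -187.  108.]
198 200 [ 490. -187.  109.]
199 201 [ 492. -185.  105.]
200 201 [ 489. -180.  101.]
201 201 [ 490. -177.  100.]
202 201 [ 487. -172.   95.]
203 201 [ 490. -170.   96.]
204 200 [ 496. -169.  104.]
205 199 [ 491. -163.  102.]
[[ 0.476 -0.189  0.098]
 [ 0.49  -0.175  0.118]
 [ 0.495 -0.159  0.134]]
[ 0.26256534 -0.51428925 -0.13692444] [ 0.23442893  0.53521349 -0.00357266  2.19063348  0.00454702  0.41570999
  1.80842256]
```

The depth image puts the visible fingertip bottom at z≈0.096, while the reported TCP is 0.069. So the real tips sit about 27 mm above the reported TCP, and they passed over the tab. I'll go back and descend that much lower, watching the force.

Call:
send_rows(translation=[[0, -0.09, 0.02], [0, -0.18, 0.02], [0, -0.26, 0.02], [0, -0.28, 0.0], [0, -0.28, -0.02]], turn=[[0, 0, 0], [0, 0, 0], [0, 0, 0], [0, 0, 0], [0, 0, 0]], claw=[1, 1, 1, 1, 1])

```text
t: 5.35
eef_pos: [0.4817, -0.2416, 0.0637]
ee_rot: [0.016, -3.141, -0.001]
ft_force: [-1.3, 0.9, -0.7]
opening: 0.0009
finger_force: 0.0
```

Call:
send_rows(translation=[[0, 0, -0.02], [0, 0, -0.04], [0, 0, -0.06], [0, 0, -0.08], [0, 0, -0.088]], turn=[[0, 0, 0], [0, 0, 0], [0, 0, 0], [0, 0, 0], [0, 0, 0]], claw=[1, 1, 1, 1, 1])

```text
t: 5.98
eef_pos: [0.4818, -0.2418, 0.0417]
ee_rot: [0.017, -3.141, -0.0]
ft_force: [0.8, -0.6, -0.5]
opening: 0.0008
finger_force: 0.0
```

Call:
send_rows(translation=[[0, 0.02, 0], [0, 0.05, 0], [0, 0.08, 0], [0, 0.11, 0], [0, 0.14, 0]], turn=[[0, 0, 0], [0, 0, 0], [0, 0, 0], [0, 0, 0], [0, 0, 0]], claw=[1, 1, 1, 1, 1])

```text
t: 6.6
eef_pos: [0.4819, -0.2066, 0.0423]
ee_rot: [-0.017, 3.141, -0.001]
ft_force: [-0.1, -1.9, 1.3]
opening: 0.0002
finger_force: 0.9
```

The force is now -1.9 N in y, so the tab is being pushed. Continuing.

Call:
send_rows(translation=[[0, 0.03, 0], [0, 0.06, 0], [0, 0.09, 0], [0, 0.12, 0], [0, 0.14, 0]], turn=[[0, 0, 0], [0, 0, 0], [0, 0, 0], [0, 0, 0], [0, 0, 0]], claw=[1, 1, 1, 1, 1])

```text
t: 7.22
eef_pos: [0.4816, -0.1713, 0.0421]
ee_rot: [0.017, -3.141, -0.0]
ft_force: [-2.4, -2.6, 2.4]
opening: 0.0003
finger_force: 1.4
```

Call:
send_rows(translation=[[0, 0.004, 0], [0, 0.008, 0], [0, 0.012, 0], [0, 0.016, 0], [0, 0.016, 0]], turn=[[0, 0, 0], [0, 0, 0], [0, 0, 0], [0, 0, 0], [0, 0, 0]], claw=[1, 1, 1, 1, 1])

```text
t: 7.85
eef_pos: [0.482, -0.1679, 0.0421]
ee_rot: [-0.017, 3.141, 0.0]
ft_force: [-1.8, -1.0, 1.0]
opening: 0.0008
finger_force: 0.9
```

Run:
```python
from h import *
a=get_image("scene")
cv2.imwrite("pics/s4.png",cv2.resize(a["img"][165:255,140:260],None,fx=6,fy=6,interpolation=cv2.INTER_CUBIC))
```

```text
(no output)
```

View pics/s4.png

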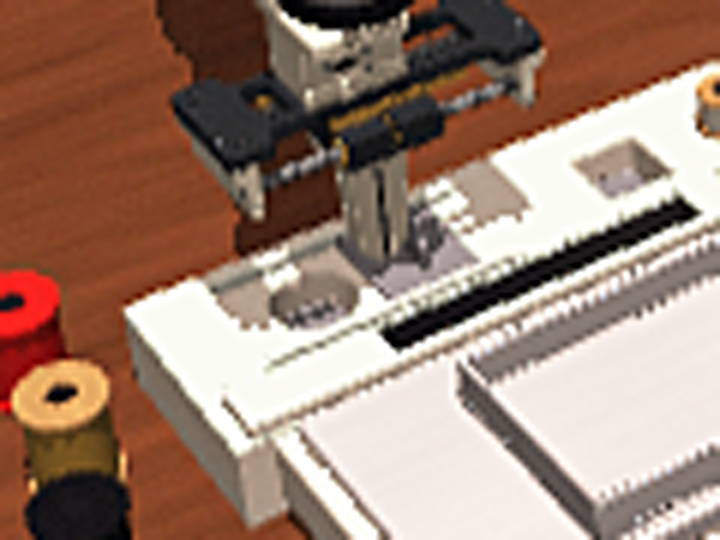

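The cover has slid off the round well, which is now exposed at crop about (315,300). I'll press on gently until the stop shows in the force.

Call:
send_rows(translation=[[0, 0.004, 0], [0, 0.008, 0], [0, 0.012, 0], [0, 0.016, 0], [0, 0.02, 0]], turn=[[0, 0, 0], [0, 0, 0], [0, 0, 0], [0, 0, 0], [0, 0, 0]], claw=[1, 1, 1, 1, 1])

```text
t: 8.52
eef_pos: [0.4821, -0.1641, 0.0422]
ee_rot: [-0.015, 3.141, -0.002]
ft_force: [-1.1, -8.4, 1.6]
opening: 0.0005
finger_force: 3.3
```

At the stop (8.4 N). I'll back off, lift, and go over the well.

Call:
send_rows(translation=[[0, -0.04, 0.0], [0, -0.06, 0.1], [0, -0.12, 0.1], [0, -0.2, 0.08], [0, -0.206, 0.05]], turn=[[0, 0, 0], [0, 0, 0], [0, 0, 0], [0, 0, 0], [0, 0, 0]], claw=[1, 1, 1, 1, 1])

```text
t: 9.15
eef_pos: [0.4819, -0.2162, 0.0541]
ee_rot: [-0.013, 3.141, -0.001]
ft_force: [-0.5, 0.5, -0.1]
opening: -0.0001
finger_force: 0.0
```

Call:
send_rows(translation=[[0, 0, -0.03], [0, 0, -0.06], [0, 0, -0.09], [0, 0, -0.12], [0, 0, -0.14]], turn=[[0, 0, 0], [0, 0, 0], [0, 0, 0], [0, 0, 0], [0, 0, 0]], claw=[1, 1, 1, 1, 1])

```text
t: 9.78
eef_pos: [0.4819, -0.2142, 0.0191]
ee_rot: [0.017, -3.141, -0.0]
ft_force: [0.4, 0.1, 0.1]
opening: 0.0001
finger_force: 0.0
```

Call:
send_rows(translation=[[0, 0, -0.01], [0, 0, -0.02], [0, 0, -0.03], [0, 0, -0.036], [0, 0, -0.036]], turn=[[0, 0, 0], [0, 0, 0], [0, 0, 0], [0, 0, 0], [0, 0, 0]], claw=[1, 1, 1, 1, 1])

```text
t: 10.4
eef_pos: [0.4819, -0.2144, 0.0106]
ee_rot: [-0.017, 3.142, 0.0]
ft_force: [0.3, -0.6, 0.8]
opening: 0.0002
finger_force: 0.0
```

Call:
send_rows(translation=[[0, 0, -0.004], [0, 0, -0.008], [0, 0, -0.012], [0, 0, -0.016], [0, 0, -0.016]], turn=[[0, 0, 0], [0, 0, 0], [0, 0, 0], [0, 0, 0], [0, 0, 0]], claw=[1, 1, 1, 1, 1])

```text
t: 11.02
eef_pos: [0.4819, -0.2144, 0.0066]
ee_rot: [-0.017, 3.141, -0.0]
ft_force: [-0.3, 0.3, 4.1]
opening: 0.0009
finger_force: 1.9
```

Call:
send_rows(translation=[[0, 0, -0.004], [0, 0, -0.008], [0, 0, -0.01], [0, 0, -0.01], [0, 0, -0.01]], turn=[[0, 0, 0], [0, 0, 0], [0, 0, 0], [0, 0, 0], [0, 0, 0]], claw=[1, 1, 1, 1, 1])

```text
t: 11.65
eef_pos: [0.482, -0.2144, 0.0051]
ee_rot: [-0.017, 3.141, -0.0]
ft_force: [-3.1, 1.3, 19.8]
opening: -0.0001
finger_force: 9.6
```

Bottomed out at about 20 N; now hold for more than a second.

Call:
send_rows(translation=[[0, 0, 0], [0, 0, 0], [0, 0, 0], [0, 0, 0], [0, 0, 0]], turn=[[0, 0, 0], [0, 0, 0], [0, 0, 0], [0, 0, 0], [0, 0, 0]], claw=[1, 1, 1, 1, 1])

```text
t: 12.28
eef_pos: [0.482, -0.2145, 0.0051]
ee_rot: [-0.017, 3.141, -0.0]
ft_force: [-3.1, 1.2, 19.8]
opening: 0.0004
finger_force: 9.6
```

Call:
send_rows(translation=[[0, 0, 0], [0, 0, 0], [0, 0, 0], [0, 0, 0], [0, 0, 0]], turn=[[0, 0, 0], [0, 0, 0], [0, 0, 0], [0, 0, 0], [0, 0, 0]], claw=[1, 1, 1, 1, 1])

```text
t: 12.9
eef_pos: [0.482, -0.2145, 0.0051]
ee_rot: [-0.017, 3.141, -0.0]
ft_force: [-3.1, 1.5, 19.2]
opening: 0.0004
finger_force: 9.6
```

Call:
send_rows(translation=[[0, 0, 0.05], [0, 0, 0.12], [0, 0, 0.2], [0, 0, 0.28], [0, 0, 0.36]], turn=[[0, 0, 0], [0, 0, 0], [0, 0, 0], [0, 0, 0], [0, 0, 0]], claw=[1, 1, 1, 1, 1])

```text
t: 13.52
eef_pos: [0.4818, -0.2143, 0.0947]
ee_rot: [0.017, -3.141, -0.0]
ft_force: [-0.4, 0.2, -0.7]
opening: 0.0006
finger_force: 0.0
```

Call:
send_rows(translation=[[0, 0.12, 0], [0, 0.24, 0], [0, 0.36, 0], [0, 0.42, 0], [-0.003, 0.42, -0.06]], turn=[[0, 0, 0], [0, 0, 0], [0, 0, 0], [0, 0, 0], [0, 0, 0]], claw=[1, 1, 1, 1, 1])

```text
t: 14.15
eef_pos: [0.482, -0.1085, 0.0797]
ee_rot: [-0.02, 3.14, -0.0]
ft_force: [0.5, -0.0, -0.0]
opening: 0.0006
finger_force: 0.0
```

Call:
send_rows(translation=[[0, 0, -0.05], [0, 0, -0.1], [0, 0, -0.15], [0, 0, -0.15], [0, -0.02, -0.15]], turn=[[0, 0, 0], [0, 0, 0], [0, 0, 0], [0, 0, 0], [0, 0, 0]], claw=[1, 1, 1, 1, 1])

```text
t: 14.78
eef_pos: [0.4812, -0.1144, 0.0416]
ee_rot: [0.017, -3.141, -0.0]
ft_force: [0.2, -0.3, 0.2]
opening: 0.0006
finger_force: 0.0
```

Call:
send_rows(translation=[[0, -0.05, 0], [0, -0.1, 0], [0, -0.15, 0], [0, -0.2, 0], [0, -0.24, 0]], turn=[[0, 0, 0], [0, 0, 0], [0, 0, 0], [0, 0, 0], [0, 0, 0]], claw=[1, 1, 1, 1, 1])

```text
t: 15.4
eef_pos: [0.4818, -0.1755, 0.0418]
ee_rot: [-0.016, 3.14, -0.0]
ft_force: [2.6, 1.4, 1.6]
opening: 0.0006
finger_force: 1.5
```

Call:
send_rows(translation=[[0, -0.03, 0], [0, -0.05, 0], [0, -0.07, 0], [0, -0.085, 0], [0, -0.09, 0]], turn=[[0, 0, 0], [0, 0, 0], [0, 0, 0], [0, 0, 0], [0, 0, 0]], claw=[1, 1, 1, 1, 1])

```text
t: 16.02
eef_pos: [0.4813, -0.1957, 0.0416]
ee_rot: [0.019, -3.141, -0.002]
ft_force: [3.6, 7.9, 4.5]
opening: 0.0007
finger_force: 4.8
```

Call:
send_rows(translation=[[0, -0.004, 0], [0, -0.008, 0], [0, -0.01, 0], [0, -0.012, 0], [0, -0.012, 0]], turn=[[0, 0, 0], [0, 0, 0], [0, 0, 0], [0, 0, 0], [0, 0, 0]], claw=[1, 1, 1, 1, 1])

```text
t: 16.65
eef_pos: [0.4812, -0.196, 0.0416]
ee_rot: [0.023, -3.141, -0.006]
ft_force: [2.8, 13.9, 7.0]
opening: 0.0003
finger_force: 7.8
```

At the stop (14 N); the geometry is consistent with the cover's 65 mm of travel. Back off and lift clear.

Call:
send_rows(translation=[[0, 0.04, 0], [0, 0.08, 0], [0, 0.08, 0.15], [0, 0.08, 0.35], [0, 0.08, 0.55]], turn=[[0, 0, 0], [0, 0, 0], [0, 0, 0], [0, 0, 0], [0, 0, 0]], claw=[1, 1, 1, 1, 1])

```text
t: 17.27
eef_pos: [0.4801, -0.1798, 0.1801]
ee_rot: [0.016, -3.14, -0.0]
ft_force: [0.8, 0.2, 0.1]
opening: 0.0005
finger_force: 0.0
```

Call:
send_rows(translation=[[0, 0, 0], [0, 0, 0], [0, 0, 0], [0, 0, 0], [0, 0, 0]], turn=[[0, 0, 0], [0, 0, 0], [0, 0, 0], [0, 0, 0], [0, 0, 0]], claw=[1, 1, 1, 1, 1])

```text
t: 17.9
eef_pos: [0.4809, -0.1798, 0.1784]
ee_rot: [0.017, -3.14, -0.001]
ft_force: [0.3, 0.4, 1.0]
opening: 0.0002
finger_force: 0.0
```

Run:
```python
from h import *
a=get_image("scene")
cv2.imwrite("pics/s5.png",cv2.resize(a["img"][165:285,80:300],None,fx=3.6,fy=3.6,interpolation=cv2.INTER_CUBIC))
```

```text
(no output)
```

View pics/s5.png

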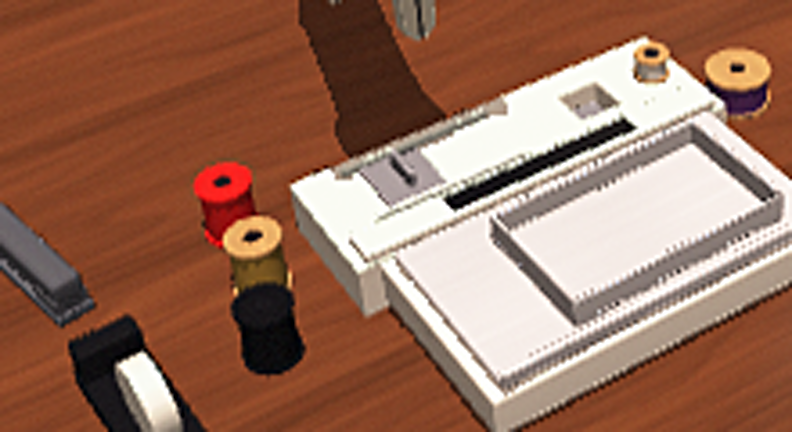

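The cover is shut over the round well (plate at about (400,178)), nothing else has moved, and the fingers are clear.

```bash
python3 -c "
from station import finish_job;print(finish_job())"
```

```text
the job is handed in; nothing more can be done
None
```

I opened the cover to its stop, held the round key down for over a second, pushed the cover shut to its stop, and handed the job in at about 18 s; the last picture shows everything else where it stood, but no verdict came back.

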